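# Mount a heater module and lock it with its captive screw

### The arm

A 7-joint arm with a two-finger parallel gripper is mounted at the origin on the work surface. World frame = base frame: x ahead of the robot, y to its left, z up, the work surface at z = 0. Lengths are in m, angles in rad, forces in N, time in s.
With the tool pointing down it reaches from about 0.425 to 0.925 m from the base axis. Payload 6.8 kg.
Tool frame: the origin (TCP) lies on the mounting face of the last link; the fingertips stand 173 mm ahead of it and the grasp point (between the pads) lies 155 mm ahead of it; z points along the fingers, y is the direction in which the jaws open and shut (so a half turn about z gives the same grasp; the last joint's range is limited). The gripper opens to 85 mm and grips with 20 to 120 N. Pads are 22 mm wide; open, the fingers measure 114 mm over their backs; the gripper's body (76 mm by 85 mm) begins 54 mm behind the grasp point. The pads swing forward as they close: fully open they stand 13 mm farther back than shut.
Start: joints at [-1.296, 0.477, 0.022, 1.555, -0.011, 1.109, -0.083], TCP at [0.252, 0.626, 0.405] pointing down, gripper open.
Joint ranges: [-2.96, 2.96], [-0.34, 2.1], [-1.41, 1.46], [0.24, 2.44], [-1.37, 4.51], [0.17, 1.92], [-2.96, 2.96]. Speed limits (rad/s): [2.39, 2.39, 3.14, 3.14, 3.14, 3.14, 3.14].

### API

Orientations are given as a unit quaternion [w, x, y, z].
In Python, from station import sensors, read_camera, bot gives the robot as it stands. The module is installed in compiled form; this text tells all that it offers.
- The arm moves only by the tool play_rows, never from a script. Its argument "commands" is a list of rows, each a list of 4 numbers: the shift along the tool's x, y, z in m, then the turn about the tool's z in degrees. A call has 1 to 20 rows; each row shifts and turns the commanded pose from where the row before left it, along the tool's axes as they then stand; what a row does not reach is not made up. A row lasts 1/10 s, in which the tool goes at most 50 mm and 8.59 degrees, less where a joint would pass 70% of its speed; a pose out of reach is approached as far as the arm can. A call with a gripper value outside its range is refused whole. "claw" is the finger opening in m, from 0 to 0.0854, set as the call begins (left out, the last holds). The fingers move at their own pace and stop on an object; "force" is the grip in N (left out, the last holds). Time passes only in rows, so rows that do not move let the fingers close. It gives the time, the measured TCP pose, the force and the opening at its end, in the units of the state.
- sensors.get_obs(): the state, without advancing time (a new reading comes with each control period).
- read_camera(name): name is "scene" or "top"; returns a dict with "frame" (480x640x3 uint8, blue, green, red), "depth" (480x640 float32, m along the optical axis (not along the pixel's ray), 0 where there is no reading), "fx", "fy", "cx", "cy" (pixels), "rvec" (rotation vector, rad) and "tvec" (3), from world to camera coordinates, as OpenCV has them. Camera axes: x right, y down, z forward; pixel columns grow to the right and rows downward; lengths in m; the calibration is good to about 2 mm. A picture is of the moment at which its call begins.
- bot.hand_in(): hands the job in, once; it reports no verdict.
The state is a dict: "t": time; "q": joint angles; "joint_vel": joint speeds; "joint_torque": joint torques, N m; "eef_pos": TCP position; "tool_rot": TCP orientation; "contact_force": force on the tool from outside, world axes, zero at the start; "torque": the same for the moment, N m; "gripper_width": opening from 0.0 (shut) to 1.0 (fully open).
Only numpy, scipy, OpenCV 4.12 (cv2) and the standard library are available. Lean on these libraries where they do the work, as an engineer would, in place of code of your own. Each camera call takes 0.05 s, during which the arm holds its last target.

### The job

Carry the heater module by its black handle to the cradle, set it down fully home between the cradle's guide walls with its red screw knob at the yellow catch, and let go. Then pull the red knob up against its spring until its thread can engage, turn it clockwise (seen from above) a quarter turn to its stop so that the steel dog lies under the yellow catch, and let go. Leave the other things on the bench where they are.

Things in the scene. Friction and masses are not known exactly. Their poses are not given: they have to be found in the camera images.
- handle (a point): Centre of the black carrying handle of the loose heater module, 66 mm above its underside; x along the module, away from the knob end, z up. A bar along y, 84 mm long, 14 mm thick (x), 16 mm tall, on a leg at each end, 26 mm of room below it. Take it with the fingers closing along x. The knob's axis is 76 mm off in -x; 41 mm are free between handle and knob.
- slab (a point): Middle of the module (about 0.92 kg with screw), 16 mm above its underside, 18 mm in -x from the handle's centre; axes as the handle's. A dark grey slab 170 mm (x) by 96 mm (y), 14 mm thick; from 20 mm before this point to the rear (+x) end it is 32 mm high, with a cream plate and copper bars on top. The screw stands at its -x end.
- knob (a point): Centre of the red grip bar of the module's captive screw: 56 mm long along its own x (at first the module's x), 13 mm thick, 26 mm tall, z up along the screw's axis. At rest 57 mm above the module's underside, 9 mm below and 76 mm in -x from the handle's centre. It rises and turns with the screw.
- dog (a point): Tip of the screw's steel dog, a flat arm 6 mm thick and 10 mm wide, reaching 47 mm from the screw's axis, 39 mm below the knob's centre; rises and turns with the knob. At rest it points to the module's -y in a slot beside a brass thread block, which stops it turning; after the quarter turn it points to the module's -x, beyond its end.
- draw (a joint): Height of the captive screw above rest, m: 0 down, 0.016 upper stop. A light spring pulls it down (1 N at rest, 2.8 N at the stop). Up 0.013 to 0.015 the dog clears its slot and can turn; pulled past the stop the module is lifted. Let go after the turn, it rests on the thread block at about 0.011 to 0.013; let go unturned, it springs back.
- screw (a joint): Turn of the captive screw, rad, growing clockwise seen from above: 0 at rest, 1.57 (quarter turn) at its stop. It turns only when pulled up; slight friction (0.02 N m) keeps it where it is left.
- seat (a point): Where the handle's centre must be when the module is home in the fixed cradle; 74 mm above the bench; the module's axes must then be parallel to its axes (x to x, same way). The cradle: dark grey plate 245 x 140 mm, floor 8 mm above the bench, four aluminium guide walls about 14 mm high above it, leaning outward: 3 mm of play round the module at the floor, 9 mm at the top.
- catch (a point): Lower edge of the lip of the cradle's yellow catch, in the middle of its width, 46 mm above the bench, 113 mm in -x from the seat point, 10 mm clear of the end of a module that is home; axes as the seat's. The catch is a post 50 mm wide (y), 53 mm high, at the cradle's -x end; its lip (7 mm thick) points to +x.
- cup0: first white cup, 70 mm across, 85 mm tall; origin under its centre. Bystander.
- cup1: second white cup, 70 mm across, 85 mm tall; origin under its centre. Bystander.
- mouse: black computer mouse, about 75 x 60 x 32 mm; origin on its underside. Bystander.
- cone: black measuring cone with a stub shaft standing up, 56 mm across, 40 mm tall; origin under its centre. Bystander.
- wrench: steel wrench lying flat, 170 mm long. Bystander.
- bottle: amber bottle, 60 mm across, 150 mm tall; origin under its centre. Bystander.

How it is judged:
On the way, in this order (a step that is already met when the one before it is completed fails the run):
1. the module stands home in the cradle, let go, its screw still down and not turned (x of handle in the frame of seat between -0.006 and 0.006 m and y of handle in the frame of seat between -0.006 and 0.006 m and z of handle in the frame of seat between -0.003 and 0.003 m and angle between the x axis of handle and the x axis of seat, either way round below 0.09 rad and angle between handle's own z axis and vertical below 0.035 rad and value of joint screw below 0.25 rad and value of joint draw below 0.006 m and contact force between the fingers and anything else below 0.5 N), for 0.1 s.
2. the screw is pulled up at least 10 mm before it is turned (value of joint draw above 0.01 m and value of joint screw below 0.3 rad), for 0.05 s.
At the end, for the whole second after the job is handed in: The module is home in the cradle (handle's centre within 6 mm of the seat point in x and in y and 3 mm in height, axes within 0.09 rad, tilted less than 0.035 rad), the screw has been turned at least 1.25 rad clockwise, stays up on its thread (more than 9.5 mm) and is at rest (x of handle in the frame of seat between -0.006 and 0.006 m and y of handle in the frame of seat between -0.006 and 0.006 m and z of handle in the frame of seat between -0.003 and 0.003 m and angle between the x axis of handle and the x axis of seat, either way round below 0.09 rad and angle between handle's own z axis and vertical below 0.035 rad and value of joint screw above 1.25 rad and value of joint draw above 0.0095 m and velocity of joint screw between -0.1 and 0.1 rad/s); the robot touches nothing.
It fails at once if a bystander (cup, mouse, cone, wrench or bottle) is moved by more than 30 mm (distance of any of cup0, cup1, mouse, cone, wrench, bottle from where it was at the start of the episode above 0.03 m).
It also fails if it takes over 53 s, if anything falls off the work surface, if the arm or the gripper's body presses on something with over 40 N, if the wrist force passes 120 N, or if a joint passes its speed limit or range.

## Working session

There is one attempt and no reset: what is moved stays moved. The work goes in short steps, Python scripts to look and compute and a tool call to move; the robot and the scene stay as the last step left them, time stands still between calls to the robot, and variables do not carry over. Pictures are saved under pics/ and viewed, and the job is handed in when it is done.

Besides the shell and the picture viewer there is one more tool, called after "Request:" by a JSON object that holds its "fn" and its "kwargs", one argument or row to a line. play_rows: Moves the arm, as the interface text tells. Its arguments: {"type":"object","properties":{"commands":{"type":"array"},"claw":{"type":"number"},"force":{"type":"number"}},"required":["commands"]}

```bash
mkdir -p pics
cat > h.py <<'E'
import numpy as np,cv2
from station import sensors,read_camera,bot
def cam(n,save=None):
    c=read_camera(n)
    if save: cv2.imwrite('pics/'+save,c['frame']); np.savez('pics/'+save+'.npz',**{k:np.array(v) for k,v in c.items()})
    return c
def load(s): 
    d=np.load('pics/'+s+'.npz'); return {k:d[k] for k in d}
def RT(c):
    return cv2.Rodrigues(np.array(c['rvec'],float))[0],np.array(c['tvec'],float).reshape(3)
def plane(c,u,v,z):
    R,t=RT(c); d=R.T@np.array([(u-c['cx'])/c['fx'],(v-c['cy'])/c['fy'],1.]); o=-R.T@t
    return o+d*(z-o[2])/d[2]
def cloud(c):
    R,t=RT(c); v,u=np.mgrid[:480,:640]; z=c['depth'].astype(float)
    P=np.stack([(u-c['cx'])/c['fx']*z,(v-c['cy'])/c['fy']*z,z],-1)
    W=(P-t)@R; W[z==0]=np.nan
    return W
E
python3 - <<'E'
from h import *
print(sensors.get_obs())
for n in('scene','top'):
    c=cam(n,n+'0.png');R,t=RT(c);print(n,-R.T@t,R[2],c['fx'])
E
```

```text
{'t': 0.0, 'q': array([-1.29614499,  0.47779822,  0.02234783,  1.5564474 , -0.01148429,
        1.10929183, -0.08308487]), 'joint_vel': array([ 1.72182231e-03, -1.45787473e-03, -2.36973182e-04,  1.10096241e-03,
        8.78263960e-05, -3.23664042e-04, -2.33093820e-03]), 'joint_torque': array([-7.45394736e-04, -5.96448255e+01,  1.60784908e+00, -2.81207192e+01,
        1.24267468e-02,  9.22514097e-03,  3.93942253e-05]), 'eef_pos': array([0.25199076, 0.62590452, 0.40372856]), 'tool_rot': array([-9.71878606e-05,  1.90191593e-01,  9.81746573e-01, -9.03011484e-04]), 'contact_force': array([0.56714657, 0.94373934, 0.16300015]), 'torque': array([-0.00914837, -0.00413232, -0.01244619]), 'gripper_width': 1.000026943581301}
scene [ 0.98105842 -0.62450744  0.96528844] [-0.33541152  0.53301521 -0.77678433] 439.2641083112498
top [4.94538573e-01 1.16339869e-03 1.23011057e+00] [ 0.06444758  0.01561749 -0.99779888] 484.5523355740271
```

View pics/scene0.png

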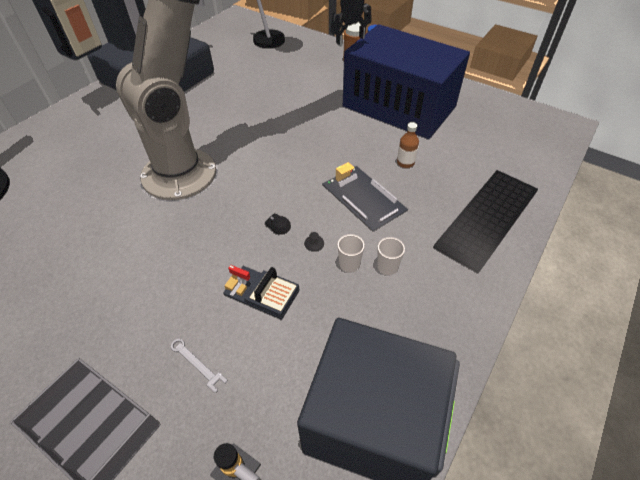

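View pics/top0.png

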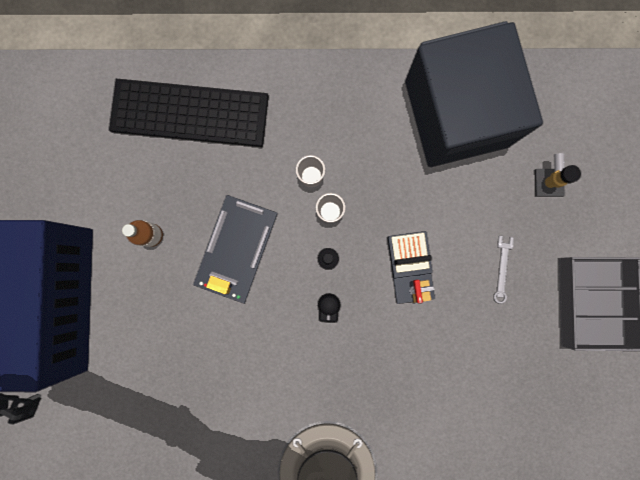

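The scene view shows the module at about (262,290) and the cradle at (365,195). In the top view the module is at about (411,265) with its red knob at (419,290), and the cradle is at (236,250) with its yellow catch at (218,284). Next I'll crop in and measure.

Run:
```python
from h import *
t=load('top0.png');s=load('scene0.png')
a=cv2.resize(t['frame'][220:315,375:455],None,fx=5,fy=5,interpolation=cv2.INTER_CUBIC)
b=cv2.resize(t['frame'][185:310,185:285],None,fx=4,fy=4,interpolation=cv2.INTER_CUBIC)
H=500
im=np.zeros((H,800,3),np.uint8); im[:475,:400]=a; im[:500,400:800]=b
cv2.imwrite('pics/c0.png',im)
a=cv2.resize(s['frame'][255:325,215:305],None,fx=4,fy=4,interpolation=cv2.INTER_CUBIC)
b=cv2.resize(s['frame'][155:235,315:415],None,fx=4,fy=4,interpolation=cv2.INTER_CUBIC)
im=np.zeros((340,770,3),np.uint8); im[:280,:360]=a; im[:320,365:765]=b
cv2.imwrite('pics/c1.png',im)
for n,c in(('top',t),('scene',s)):
    W=cloud(c);hsv=cv2.cvtColor(c['frame'],cv2.COLOR_BGR2HSV)
    for nm,lo,hi in(('red',(0,180,90),(6,255,255)),('yel',(22,150,120),(32,255,255)),('brass',(14,100,80),(22,255,255))):
        m=cv2.inRange(hsv,lo,hi);k,l,st,ce=cv2.connectedComponentsWithStats(m)
        for i in range(1,k):
            if st[i,4]>15: 
                P=W[l==i];print(n,nm,st[i],ce[i].round(1),np.nanmedian(P,0).round(3),np.nanmax(P[:,2]).round(3))
```

```text
top red [414 280   8  22  96] [417.3 288.7] [ 0.452 -0.212  0.069] 0.075
top yel [207 276  23  18 187] [218.7 283.9] [0.463 0.264 0.053] 0.059
top brass [546 170  21  17 199] [554.6 180.2] [ 0.714 -0.546  0.068] 0.094
top brass [420 280  10   7  58] [424.4 283.2] [ 0.465 -0.239  0.025] 0.03
top brass [226 282   5  12  26] [228.2 288.5] [0.448 0.247 0.025] 0.055
top brass [422 291   9  11  78] [425.9 295.9] [ 0.434 -0.242  0.026] 0.032
top brass [413 294   3   9  20] [414.  297.8] [ 0.429 -0.211  0.028] 0.052
scene red [229 267  21  13 131] [239.8 272.5] [ 0.454 -0.219  0.067] 0.073
scene brass [236   0  24  12 165] [248.7   4.2] [-0.728  1.219 -0.078] -0.037
scene brass [ 261    0   68   34 1472] [300.1  12. ] [-0.409  1.259 -0.07 ] 0.02
scene brass [336   0   5  14  46] [338.1   6.7] [-0.375  1.553 -0.118] -0.079
scene brass [ 364    0  173   94 4791] [469.1  44.3] [ 0.494  1.585 -0.129] -0.048
scene brass [511   0  47  13 247] [538.    3.7] [0.672 1.453 0.176] 0.185
scene brass [537  59  11  17  24] [541.7  67.9] [ 0.75   1.723 -0.206] -0.198
scene brass [336 168  18  13 124] [341.9 173.8] [0.457 0.253 0.032] 0.057
scene brass [225 275  13  16 127] [231.2 282.5] [ 0.433 -0.236  0.026] 0.031
scene brass [236 284  11  12  74] [241.1 289.3] [ 0.466 -0.237  0.025] 0.029
scene brass [220 454  22  23 136] [232.  467.8] [ 0.732 -0.569  0.069] 0.115
```

View pics/c0.png

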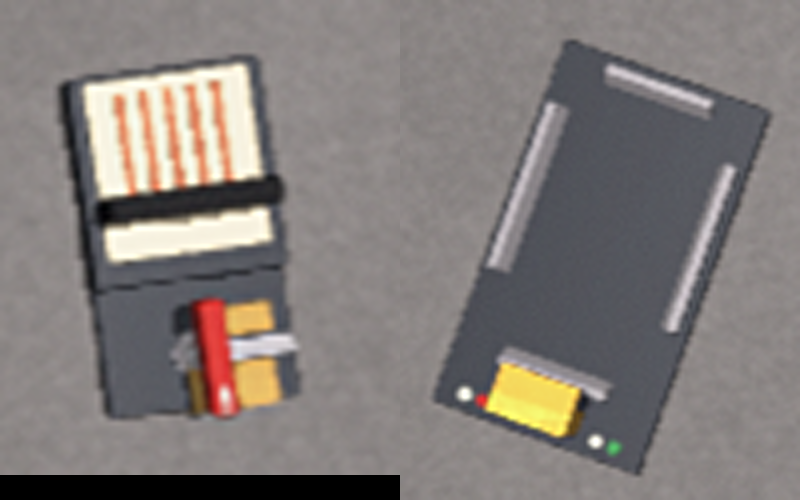

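View pics/c1.png

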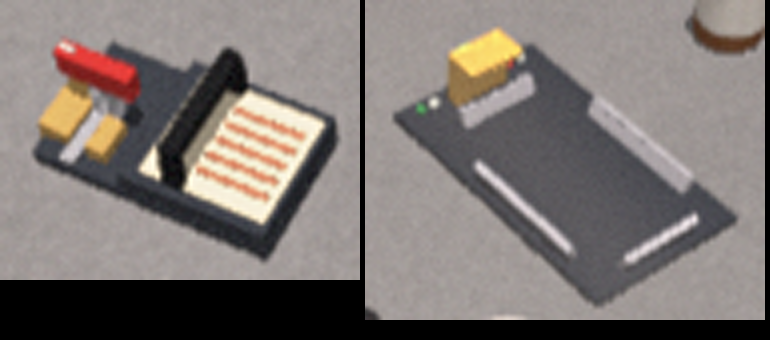

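The crops are clear. The black handle bar runs (98,213)-(283,186) in the left crop. The cradle plate corners, four walls and yellow catch all show in the right crop. Next I'll compute the poses.

Run:
```python
from h import *
t=load('top0.png');s=load('scene0.png')
# handle black mask
for n,c,roi in(('top',t,(390,436,240,285)),('scene',s,(250,285,262,305))):
    u0,u1,v0,v1=roi;W=cloud(c)
    g=c['frame'].max(2); m=np.zeros_like(g); m[v0:v1,u0:u1]=(g[v0:v1,u0:u1]<42)
    P=W[m>0]; P=P[P[:,2]>0.066]
    print(n,'handle pts',len(P),np.nanmedian(P,0).round(4), 'zmax',np.percentile(P[:,2],95))
    r=cv2.minAreaRect((P[:,:2]*1000).astype(np.float32));print(r, cv2.boxPoints(r).round(0).tolist())
    hsv=cv2.cvtColor(c['frame'],cv2.COLOR_BGR2HSV)
    m=cv2.inRange(hsv,(0,150,60),(8,255,255));
    ys,xs=np.where(m>0);k=(xs>225)&(xs<435)&(ys>260)&(ys<310)
    Q=W[ys[k],xs[k]];Q=Q[Q[:,2]>0.062];r=cv2.minAreaRect((Q[:,:2]*1000).astype(np.float32));print('knob',len(Q),r,np.median(Q,0),np.percentile(Q[:,2],95))
    # slab extent: all pts above 8mm near
    k=(W[...,0]>.38)&(W[...,0]<.66)&(W[...,1]>-.33)&(W[...,1]<-.13)&(W[...,2]>.008)&(W[...,2]<.045)
    r=cv2.minAreaRect((W[k][:,:2]*1000).astype(np.float32));print('module',k.sum(),r)
    k=(W[...,0]>.40)&(W[...,0]<.72)&(W[...,1]>.1)&(W[...,1]<.36)&(W[...,2]>.004)&(W[...,2]<.07)
    l,lab,st,ce=cv2.connectedComponentsWithStats(k.astype(np.uint8)); i=1+np.argmax(st[1:,4])
    r=cv2.minAreaRect((W[lab==i][:,:2]*1000).astype(np.float32));print('cradle',st[i],r,cv2.boxPoints(r).round(0).tolist())
    # walls
    k=(lab==i)&(W[...,2]>.016)
    l,lab,st,ce=cv2.connectedComponentsWithStats(k.astype(np.uint8))
    for i in range(1,l):
        if st[i,4]>8:
            Q=W[lab==i];r=cv2.minAreaRect((Q[:,:2]*1000).astype(np.float32));print(' wall',st[i,4],np.round(r[0],1),np.round(r[1],1),round(r[2],1),Q[:,2].max().round(3))
cs=[(567,38),(770,112),(641,473),(435,402)]
C=[plane(t,185+(x-400+.5)/4-.5,185+(y+.5)/4-.5,.008) for x,y in cs];print(np.round(C,4),np.mean(C,0))
for (x,y) in((98,213),(283,186)):
    print(plane(t,375+(x+.5)/5-.5,220+(y+.5)/5-.5,.072))
```

```text
top handle pts 59 [ 0.5211 -0.2048  0.0738] zmax 0.07787468629510647
((522.1375122070312, -202.7010955810547), (10.413293838500977, 80.72320556640625), 9.16513729095459) [[511.0, -164.0], [523.0, -243.0], [534.0, -242.0], [521.0, -162.0]]
knob 112 ((448.0098876953125, -213.88356018066406), (52.697444915771484, 14.068294525146484), 8.15007209777832) [ 0.44996041 -0.21231919  0.06905544] 0.07284777153760501
module 2349 ((503.8516845703125, -206.081787109375), (170.89501953125, 97.16786193847656), 8.065339088439941)
cradle [ 193  195   85  109 5138] ((551.213623046875, 237.29881286621094), (147.858642578125, 247.86846923828125), 70.93684387207031) [[410.0, 208.0], [644.0, 127.0], [692.0, 267.0], [458.0, 348.0]]
 wall 87 [654.2 200.3] [67.9 10.3] 68.8 0.025
 wall 145 [592.  283.4] [ 10.4 108.4] 70.3 0.029
 wall 124 [554.2 173.3] [  9.6 109. ] 70.9 0.026
 wall 363 [462.2 267.6] [68.8 35.4] 70.3 0.059
scene handle pts 154 [ 0.5259 -0.2079  0.0733] zmax 0.0756915609441043
((525.09375, -207.45755004882812), (11.637733459472656, 83.22520446777344), 9.053086280822754) [[513.0, -167.0], [526.0,
[... 271 characters left out ...]
3.46551513671875, 98.32164001464844), 7.735069751739502)
cradle [ 322  163   86   69 2781] ((548.575927734375, 239.10684204101562), (152.96556091308594, 263.39984130859375), 69.98056030273438) [[399.0, 212.0], [646.0, 122.0], [699.0, 266.0], [451.0, 356.0]]
 wall 188 [461.5 266.5] [55.3 34.5] 68.2 0.059
 wall 55 [473.4 261.4] [68.7 13.6] 69.7 0.024
 wall 90 [592.9 281.3] [ 14.1 112.8] 70.7 0.025
 wall 72 [554.8 170.1] [ 10.5 110.4] 69.4 0.026
 wall 46 [655.7 198.5] [71.   8.2] 71.2 0.024
[[0.6881 0.2596 0.008 ]
 [0.6411 0.1294 0.008 ]
 [0.4128 0.2081 0.008 ]
 [0.4565 0.339  0.008 ]] [0.54963288 0.23400686 0.008     ]
[ 0.51562487 -0.15794077  0.072     ]
[ 0.52891409 -0.24591492  0.072     ]
```

Run:
```python
from h import *
t=load('top0.png');s=load('scene0.png')
f=lambda x,y:(185+(x-400+.5)/4-.5,185+(y+.5)/4-.5)
for nm,p in dict(end=(659,90),left=(526,187),right=(700,248),front=(553,373)).items(): print(nm,plane(t,*f(*p),.019).round(4))
# yellow catch and lip, depth
for n,c in(('top',t),('scene',s)):
    W=cloud(c);hsv=cv2.cvtColor(c['frame'],cv2.COLOR_BGR2HSV)
    m=cv2.inRange(hsv,(14,100,80),(34,255,255))>0
    k=m&(W[...,2]>.047)&(W[...,1]>.2)&(W[...,1]<.33)&(W[...,0]<.55)
    r=cv2.minAreaRect((W[k][:,:2]*1000).astype(np.float32));print('catch',k.sum(),r,W[k][:,2].mean())
    k=(W[...,2]>.1)&(W[...,1]>.3)&(W[...,1]<.5)&(W[...,0]<.75)&(W[...,0]>.45);print('bottle',np.nanmedian(W[k],0))
    k=(W[...,2]>.06)&(W[...,1]>-.1)&(W[...,1]<.12)&(W[...,0]>.45)&(W[...,0]<.8);print('cups',W[k].min(0),W[k].max(0))
```

```text
end [0.6535 0.1985 0.019 ]
left [0.5918 0.2814 0.019 ]
right [0.5539 0.1713 0.019 ]
front [0.4753 0.2623 0.019 ]
catch 269 ((459.78582763671875, 267.9767761230469), (50.96619415283203, 30.528392791748047), 70.39693450927734) 0.05313142383265283
bottle [0.58142867 0.44395701 0.11562375]
cups [ 0.61217266 -0.03783378  0.06013048] [0.76921264 0.0775084  0.09028854]
catch 126 ((460.7567138671875, 264.46868896484375), (51.15666961669922, 33.77650833129883), 73.16497039794922) 0.053279678292142
bottle [0.58859965 0.44051664 0.11869344]
cups [ 0.61041918 -0.04064771  0.06000717] [0.77086028 0.0787095  0.0886895 ]
```

Request:
{"fn": "play_rows", "kwargs": {
  "commands": [
    [-0.028,-0.0335,0,0],
    [-0.028,-0.0335,0,0],
    [-0.028,-0.0335,0,0],
    [-0.028,-0.0335,0,0],
    [-0.028,-0.0335,0,0],
    [-0.028,-0.0335,0,0],
    [-0.028,-0.0335,0,0],
    [-0.028,-0.0335,0,0],
    [-0.028,-0.0335,0,0],
    [-0.028,-0.0335,0,0],
    [-0.028,-0.0335,0,0],
    [-0.028,-0.0335,0,0],
    [-0.028,-0.0335,0,0],
    [-0.028,-0.0335,0,0],
    [-0.028,-0.0335,0,0],
    [-0.028,-0.0335,0,0],
    [-0.028,-0.0335,0,0],
    [-0.028,-0.0335,0,0],
    [-0.028,-0.0335,0,0],
    [-0.028,-0.0335,0,0]
  ],
  "claw": 0.045,
  "force": 80
}}

```text
t: 2.1
eef_pos: [0.5215, -0.2061, 0.4044]
tool_rot: [-0.0, 0.19, 0.982, 0.0]
contact_force: [1.1, 0.1, 0.0]
gripper_width: 0.528
```

Request:
{"fn": "play_rows", "kwargs": {
  "commands": [
    [0,0,0,8.5],
    [0,0,0,8.5],
    [0,0,0,8.5],
    [0,0,0,8.5],
    [0,0,0,8.5],
    [0,0,0,8.5],
    [0,0,0,8.5]
  ]
}}

```text
t: 2.8
eef_pos: [0.5211, -0.2044, 0.4044]
tool_rot: [-0.0, 0.655, 0.756, -0.0]
contact_force: [-1.0, 0.4, 0.2]
gripper_width: 0.528
```

Request:
{"fn": "play_rows", "kwargs": {
  "commands": [
    [0,0.002,0.04,0],
    [0,0,0.04,0],
    [0,0,0.03,0],
    [0,0,0.02,0],
    [0,0,0,0]
  ]
}}

```text
t: 3.3
eef_pos: [0.5221, -0.2035, 0.2719]
tool_rot: [-0.003, 0.652, 0.758, -0.001]
contact_force: [-0.1, -0.1, 1.0]
gripper_width: 0.527
```

Run:
```python
from h import *
c=cam('scene','s1.png')
cv2.imwrite('pics/s1c.png',cv2.resize(c['frame'][200:340,180:340],None,fx=5,fy=4.2))
c=cam('top','t1.png')
cv2.imwrite('pics/t1c.png',cv2.resize(c['frame'][200:340,350:500],None,fx=5,fy=4.2))
```

```text
(no output)
```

View pics/s1c.png

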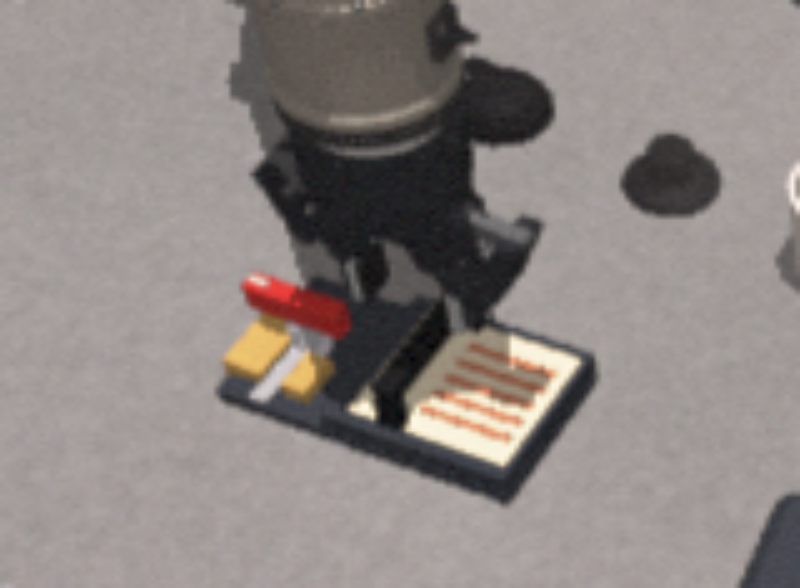

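View pics/t1c.png

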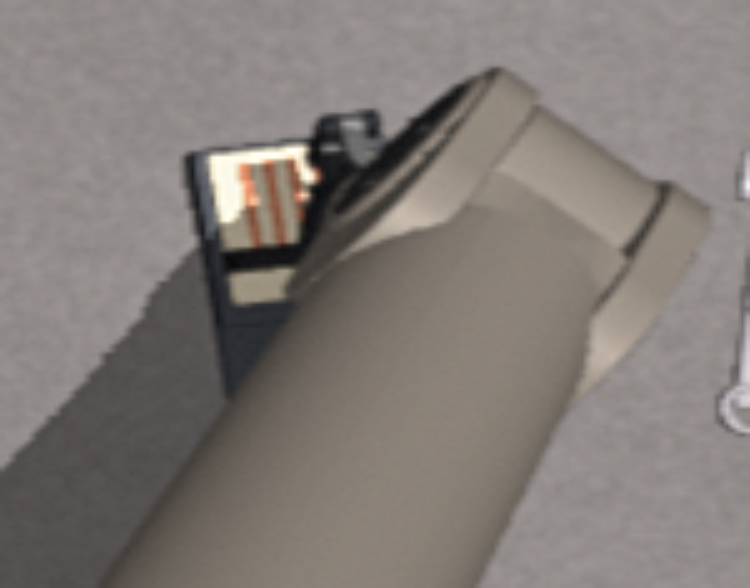

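In the scene crop the fingers sit either side of the black handle, at about (360,270) and (500,290). In the top crop the arm hides most of the module. I'll lower and grip.

Request:
{"fn": "play_rows", "kwargs": {
  "commands": [
    [0,0.001,0.02,0],
    [0,0,0.02,0],
    [0,0,0.013,0],
    [0,0,0,0],
    [0,0,0,0]
  ]
}}

```text
t: 3.9
eef_pos: [0.5246, -0.2044, 0.2226]
tool_rot: [0.0, 0.652, 0.758, 0.0]
contact_force: [-0.3, 0.3, 0.8]
gripper_width: 0.524
```

Request:
{"fn": "play_rows", "kwargs": {
  "commands": [
    [0,0,0,0],
    [0,0,0,0],
    [0,0,0,0],
    [0,0,0,0],
    [0,0,0,0],
    [0,0,0,0],
    [0,0,0,0]
  ],
  "claw": 0.0,
  "force": 80
}}

```text
t: 4.6
eef_pos: [0.5235, -0.2047, 0.2226]
tool_rot: [-0.0, 0.653, 0.758, -0.0]
contact_force: [-5.0, 0.6, 7.6]
gripper_width: 0.144
```

Request:
{"fn": "play_rows", "kwargs": {
  "commands": [
    [0,0,-0.005,0],
    [0,0,-0.01,0],
    [0,0,-0.02,0],
    [0,0,-0.025,0],
    [0,0,-0.025,0],
    [0,0,-0.025,0],
    [0,0,-0.015,0],
    [0,0,-0.005,0],
    [0,0,0,0]
  ]
}}

```text
t: 5.5
eef_pos: [0.5242, -0.2038, 0.3518]
tool_rot: [0.0, 0.652, 0.758, 0.0]
contact_force: [-0.4, -0.1, -8.9]
gripper_width: 0.146
```

Run:
```python
from h import *
o=sensors.get_obs();print(o['eef_pos'],o['contact_force'],o['torque'],o['gripper_width'],o['q'])
c=cam('scene','s2.png')
cv2.imwrite('pics/s2c.png',cv2.resize(c['frame'][160:320,180:360],None,fx=4,fy=3.7))
```

```text
[ 0.52419139 -0.2037972   0.35176994] [-0.43888231 -0.13464177 -8.91142489] [ 0.08346269 -0.08107378 -0.05248299] 0.1456209528545726 [-0.31559158  0.43262455  0.74993778  1.91874158 -0.36518147  0.92974246
  0.76096754]
```

View pics/s2c.png

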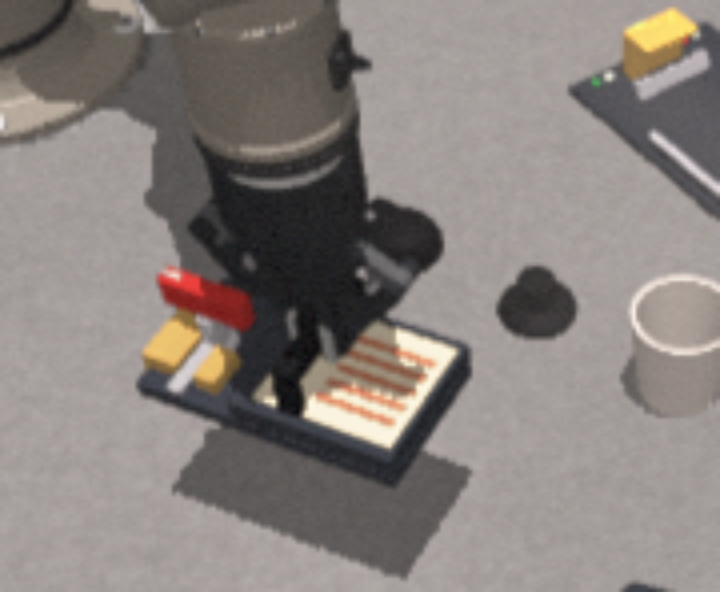

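The module hangs level in the scene crop and the shadow is clear of it, so the grip holds (about 8.9 N). Now I'll turn it and carry it.

Request:
{"fn": "play_rows", "kwargs": {
  "commands": [
    [0,0,0,3.8],
    [0,0,0,6],
    [0,0,0,6],
    [0,0,0,6],
    [0,0,0,4],
    [0,0,0,2],
    [0,0,0,0]
  ]
}}

```text
t: 6.25
eef_pos: [0.5241, -0.2037, 0.3506]
tool_rot: [-0.001, 0.815, 0.579, -0.001]
contact_force: [-0.0, 0.3, -8.7]
gripper_width: 0.147
```

Request:
{"fn": "play_rows", "kwargs": {
  "commands": [
    [0.01,-0.002,0,0],
    [0.02,-0.004,0,0],
    [0.029,-0.006,0,0],
    [0.029,-0.006,0,0],
    [0.029,-0.006,0,0],
    [0.029,-0.006,0,0],
    [0.029,-0.006,0,0],
    [0.029,-0.006,0,0],
    [0.029,-0.006,0,0],
    [0.029,-0.006,0,0],
    [0.029,-0.006,0,0],
    [0.029,-0.006,0,0],
    [0.029,-0.006,0,0],
    [0.029,-0.006,0,0],
    [0.02,-0.005,0,0],
    [0.015,-0.003,0,0],
    [0.01,-0.001,0,0],
    [0,0,0,0],
    [0,0,0,0]
  ]
}}

```text
t: 8.15
eef_pos: [0.5816, 0.2225, 0.3517]
tool_rot: [0.0, 0.816, 0.578, -0.0]
contact_force: [0.0, -0.0, -9.7]
gripper_width: 0.142
```

Run:
```python
from h import *
o=sensors.get_obs();print(o['t'],o['eef_pos'],o['tool_rot'],o['contact_force'],o['q'])
w,x,y,z=o['tool_rot'];print('yaw',np.degrees(np.arctan2(2*y*y-1,2*x*y)))
c=cam('scene','s3.png')
cv2.imwrite('pics/s3c.png',cv2.resize(c['frame'][80:240,280:460],None,fx=4,fy=3.7))
c=cam('top','t3.png')
cv2.imwrite('pics/t3c.png',cv2.resize(c['frame'][160:320,160:340],None,fx=4,fy=3.7))
```

```text
8.15 [0.58157777 0.22252806 0.35170842] [ 4.16288801e-04  8.15719834e-01  5.78446930e-01 -3.58354225e-04] [ 0.03048846 -0.03949473 -9.66446427] [-1.05939836  0.57742183  0.84791301  1.77837908 -0.50088172  1.01697518
 -0.35637272]
yaw -19.317240148090036
```

View pics/s3c.png

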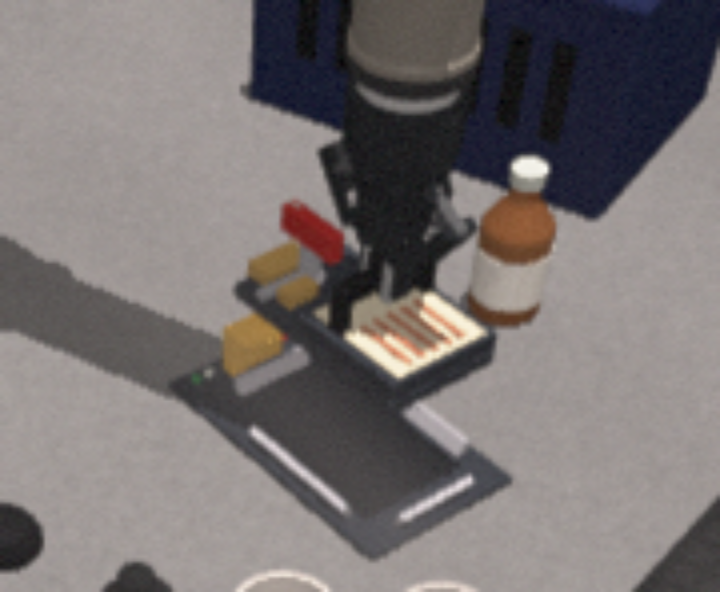

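View pics/t3c.png

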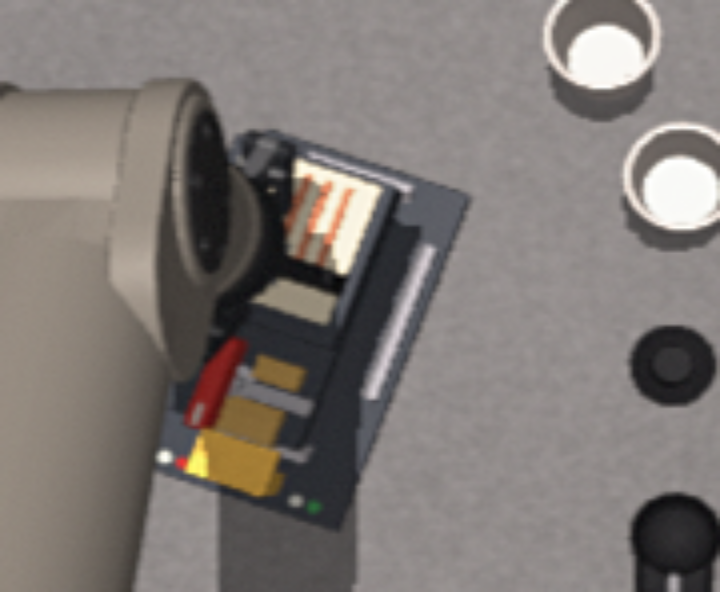

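The module hangs above the cradle, parallel to it, in both crops. The knob is over the catch end, at (215,385) in the top crop. I'll measure the held pose before lowering.

Run:
```python
from h import *
e=np.array([.944,-.329]);n=np.array([.329,.944])
for f in('t3.png','s3.png'):
    c=load(f);W=cloud(c);hsv=cv2.cvtColor(c['frame'],cv2.COLOR_BGR2HSV)
    near=(abs(W[...,0]-.55)<.12)&(abs(W[...,1]-.24)<.1)
    m=(cv2.inRange(hsv,(0,150,60),(8,255,255))>0)&near&(W[...,2]>.17)
    P=W[m];r=cv2.minAreaRect((P[:,:2]*1000).astype(np.float32));print(f,'knob',len(P),r,np.median(P,0),'e,n',P[:,:2].mean(0)@e,P[:,:2].mean(0)@n)
    m=(cv2.inRange(hsv,(15,15,90),(40,110,255))>0)&near&(W[...,2]>.14)&(W[...,2]<.18)
    P=W[m];print('cream',len(P),'e',np.percentile(P[:,:2]@e,[1,99]),'n',np.percentile(P[:,:2]@n,[1,99]),np.median(P[:,2]), 'tilt',np.linalg.lstsq(np.c_[P[:,:2]@e,P[:,:2]@n,np.ones(len(P))],P[:,2],rcond=None)[0])
    m=near&(W[...,2]>.125)&(W[...,2]<.168);P=W[m];print('slab e',np.percentile(P[:,:2]@e,[.5,99.5]),'n',np.percentile(P[:,:2]@n,[.5,99.5]))
```

```text
t3.png knob 150 ((511.5911560058594, 245.2832489013672), (13.854443550109863, 54.71258544921875), 65.80052185058594) [0.51080954 0.24472428 0.19756034] e,n 0.40168429616985474 0.39871723207895104
cream 523 e [0.39257301 0.54013844] n [0.35972494 0.4094296 ] 0.16235356757028588 tilt [ 0.02232463 -0.00990265  0.15487599]
slab e [0.3728931  0.54189623] n [0.35312406 0.44576065]
s3.png knob 117 ((512.5986328125, 243.999755859375), (13.656867980957031, 52.502742767333984), 70.15684509277344) [0.51500484 0.2407618  0.19402613] e,n 0.4071500745285655 0.3971998975799963
cream 414 e [0.3827718  0.54041881] n [0.35962445 0.44496176] 0.1624116863204247 tilt [ 0.05912404 -0.00315058  0.13373172]
slab e [0.3741678  0.54526405] n [0.3508699  0.44747341]
```

Request:
{"fn": "play_rows", "kwargs": {
  "commands": [
    [0.0025,-0.001,0.01,0],
    [0,0,0.02,0],
    [0,0,0.025,0],
    [0,0,0.02,0],
    [0,0,0.015,0],
    [0,0,0.005,0],
    [0,0,0,0],
    [0,0,0,0]
  ]
}}

```text
t: 9.05
eef_pos: [0.582, 0.2266, 0.2575]
tool_rot: [0.0, 0.815, 0.579, 0.001]
contact_force: [0.5, 0.2, -9.1]
gripper_width: 0.147
```

Run:
```python
from h import *
e=np.array([.944,-.329]);n=np.array([.329,.944])
o=sensors.get_obs();print(o['t'],o['eef_pos'],o['eef_pos'][:2]@e,o['eef_pos'][:2]@n,o['contact_force'])
ims=[]
for f in('scene','top'):
    c=cam(f,f[0]+'4.png');W=cloud(c);hsv=cv2.cvtColor(c['frame'],cv2.COLOR_BGR2HSV)
    near=(abs(W[...,0]-.55)<.12)&(abs(W[...,1]-.24)<.1)
    m=(cv2.inRange(hsv,(0,150,60),(8,255,255))>0)&near&(W[...,2]>.08)
    P=W[m];r=cv2.minAreaRect((P[:,:2]*1000).astype(np.float32));print('knob e,n',np.array(r[0])@e,np.array(r[0])@n,np.median(P[:,2]))
    m=near&(W[...,2]>.038)&(W[...,2]<.072);m[W[...,:2]@e<.371]=0;P=W[m];print('slab e',np.percentile(P[:,:2]@e,[.5,99.5]),'n',np.percentile(P[:,:2]@n,[.5,99.5]))
    ims.append(cv2.resize(c['frame'][150:250,310:430] if f=='scene' else c['frame'][180:320,180:300],(400,400 if f=='top' else 333),interpolation=cv2.INTER_CUBIC))
im=np.zeros((400,800,3),np.uint8);im[:333,:400]=ims[0];im[:,400:]=ims[1];cv2.imwrite('pics/c4.png',im)
```

```text
9.05 [0.58195159 0.22655501 0.25754666] 0.474825704760565 0.40532999999355657 [ 0.5064573   0.20539193 -9.1391405 ]
knob e,n 403.2217801208496 403.3206773071289 0.10116463025686596
slab e [0.37366905 0.54449245] n [0.35546954 0.45184055]
knob e,n 399.8593789825439 403.9256395874023 0.10337872340549872
slab e [0.37203817 0.54104004] n [0.35819919 0.44108664]
```

View pics/c4.png

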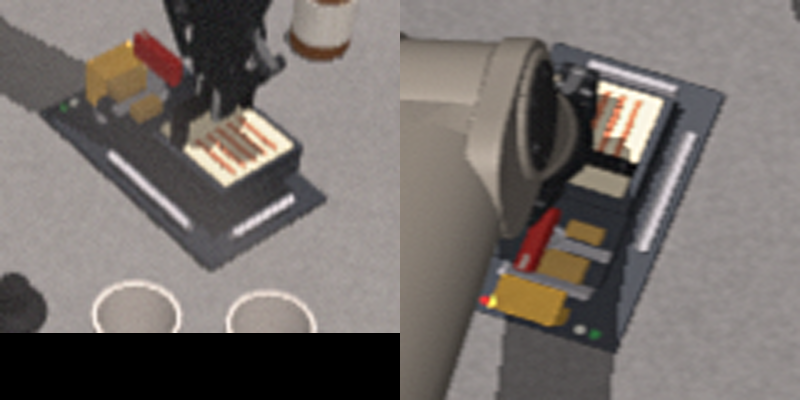

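The module is aligned just above the walls, about 1.5 mm too far in +n. I'll correct that and lower it.

Request:
{"fn": "play_rows", "kwargs": {
  "commands": [
    [-0.0015,0,0,0],
    [0,0,0.006,0],
    [0,0,0.006,0],
    [0,0,0.005,0],
    [0,0,0.004,0],
    [0,0,0.003,0],
    [0,0,0,0]
  ]
}}

```text
t: 9.85
eef_pos: [0.5807, 0.2252, 0.2321]
tool_rot: [-0.0, 0.815, 0.579, -0.0]
contact_force: [-0.6, 1.0, -9.1]
gripper_width: 0.148
```

Request:
{"fn": "play_rows", "kwargs": {
  "commands": [
    [0,0,0.001,0],
    [0,0,0.001,0],
    [0,0,0.0005,0],
    [0,0,0,0]
  ]
}}

```text
t: 10.25
eef_pos: [0.5812, 0.2251, 0.2307]
tool_rot: [0.0, 0.815, 0.579, 0.0]
contact_force: [0.2, -0.8, -4.4]
gripper_width: 0.147
```

Request:
{"fn": "play_rows", "kwargs": {
  "commands": [
    [0,0,0.0006,0],
    [0,0,0,0],
    [0,0,0,0]
  ]
}}

```text
t: 10.55
eef_pos: [0.5812, 0.2251, 0.2307]
tool_rot: [-0.0, 0.815, 0.579, 0.001]
contact_force: [-4.6, -0.9, 5.5]
gripper_width: 0.145
```

Request:
{"fn": "play_rows", "kwargs": {
  "commands": [
    [0,0,0,0],
    [0,0,0,0],
    [0,0,0,0],
    [0,0,0,0],
    [0,0,0,0],
    [0,0,0,0]
  ],
  "claw": 0.042
}}

```text
t: 11.15
eef_pos: [0.5809, 0.2253, 0.2296]
tool_rot: [0.0, 0.815, 0.579, 0.0]
contact_force: [-0.1, 1.0, -0.3]
gripper_width: 0.492
```

Request:
{"fn": "play_rows", "kwargs": {
  "commands": [
    [0,0,-0.01,0],
    [0,0,-0.03,0],
    [0,0,-0.04,0],
    [0,0,-0.03,0],
    [0,0,0,0]
  ]
}}

```text
t: 11.65
eef_pos: [0.5826, 0.2249, 0.3447]
tool_rot: [0.001, 0.815, 0.579, 0.004]
contact_force: [-0.1, 0.3, -0.1]
gripper_width: 0.491
```

```bash
cat > m.py <<'E'
from h import *
import sys
tag=sys.argv[1]
e=np.array([.944,-.329]);n=np.array([.329,.944])
o=sensors.get_obs();print(o['t'],o['eef_pos'],o['tool_rot'].round(3),o['contact_force'].round(1),o['q'].round(2))
ims=[]
for f in('scene','top'):
    c=cam(f,f[0]+tag+'.png');W=cloud(c);hsv=cv2.cvtColor(c['frame'],cv2.COLOR_BGR2HSV)
    near=(abs(W[...,0]-.55)<.12)&(abs(W[...,1]-.24)<.1)
    m=(cv2.inRange(hsv,(0,150,60),(8,255,255))>0)&near&(W[...,2]>.056)
    P=W[m]
    if len(P)>9:
        r=cv2.minAreaRect((P[:,:2]*1000).astype(np.float32));print('knob',np.round(r[0],1),np.round(r[1],1),r[2],'e,n',np.array(r[0])@e,np.array(r[0])@n,np.percentile(P[:,2],[10,50,95]).round(4))
    m=(cv2.inRange(hsv,(15,15,90),(40,110,255))>0)&near&(W[...,2]>.035)&(W[...,2]<.048)
    P=W[m];print('cream z',len(P),np.median(P[:,2]))
    m=near&(W[...,2]>.032)&(W[...,2]<.045);m[W[...,:2]@e<.42]=0;P=W[m];print('upper e max',np.percentile(P[:,:2]@e,99.5),'n',np.percentile(P[:,:2]@n,[.5,99.5]))
    ims.append(cv2.resize(c['frame'][150:250,310:430] if f=='scene' else c['frame'][180:320,180:300],(400,400 if f=='top' else 333),interpolation=cv2.INTER_CUBIC))
im=np.zeros((400,800,3),np.uint8);im[:333,:400]=ims[0];im[:,400:]=ims[1];cv2.imwrite(f'pics/c{tag}.png',im)
E
python3 m.py 5
```

```text
11.65 [0.5825758  0.22486791 0.34474477] [0.001 0.815 0.579 0.004] [-0.1  0.3 -0.1] [-1.06  0.59  0.84  1.78 -0.51  1.   -0.35]
knob [511.8 247.7] [13.  54.9] 71.07012939453125 e,n 401.6259972839355 402.2068872680664 [0.0698 0.0768 0.0806]
cream z 394 0.04131734227502534
upper e max 0.5438706592703543 n [0.35353026 0.44998365]
knob [511.1 249.7] [12.7 52. ] 70.17330932617188 e,n 400.36374542236325 403.88083831787105 [0.0644 0.0766 0.081 ]
cream z 614 0.04115942372775561
upper e max 0.5408905940378289 n [0.35660695 0.43345473]
```

View pics/c5.png

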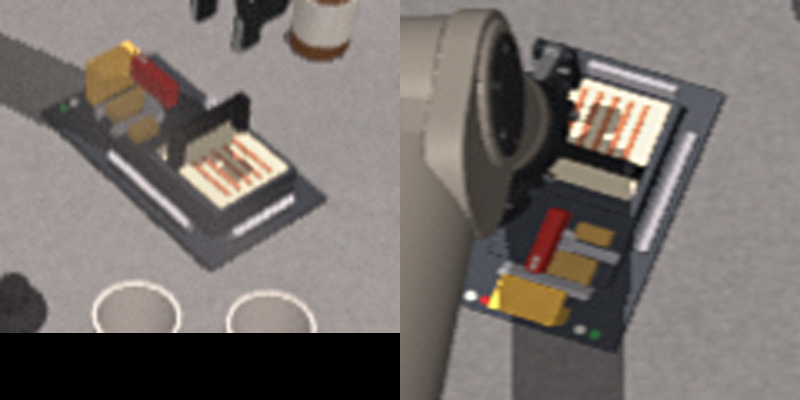

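The module is seated: the cream plate is at 41 mm, the rear edge and knob match, and the fingers are clear. Next I'll turn the gripper −90° and move over the knob.

Request:
{"fn": "play_rows", "kwargs": {
  "commands": [
    [0,0,0,-7.5],
    [0,0,0,-7.5],
    [0,0,0,-7.5],
    [0,0,0,-7.5],
    [0,0,0,-7.5],
    [0,0,0,-7.5],
    [0,0,0,-7.5],
    [0,0,0,-7.5],
    [0,0,0,-7.5],
    [0,0,0,-7.5],
    [0,0,0,-7.5],
    [0,0,0,-7.5],
    [0.03,0,0,0],
    [0.03,0,0,0],
    [0.014,-0.001,0,0],
    [0,0,0,0]
  ],
  "claw": 0.04
}}

```text
t: 13.35
eef_pos: [0.5088, 0.2495, 0.3387]
tool_rot: [-0.001, 0.166, 0.986, -0.0]
contact_force: [0.4, -0.6, -0.1]
gripper_width: 0.469
```

```bash
python3 m.py 6
python3 - <<'E'
from h import *
w,x,y,z=sensors.get_obs()['tool_rot'];print('yaw',np.degrees(np.arctan2(2*y*y-1,2*x*y)))
E
```

```text
13.35 [0.50883128 0.24948118 0.3387365 ] [-0.001  0.166  0.986 -0.   ] [ 0.4 -0.6 -0.1] [-0.91  0.4   0.43  1.91 -0.21  0.89  0.87]
knob [511.9 248.1] [13.3 56.8] 70.62289428710938 e,n 401.5764633331299 402.6462138671875 [0.0687 0.0773 0.0806]
cream z 395 0.04135048428012747
upper e max 0.5435520388705709 n [0.3542247  0.45074218]
knob [510.2 246.8] [10.9 52.7] 78.2863998413086 e,n 400.37821235656736 400.8665061340332 [0.0636 0.0764 0.0812]
cream z 839 0.041227101369364035
upper e max 0.5406051846441767 n [0.35660167 0.45183645]
yaw 70.76735624404344
```

View pics/c6.png

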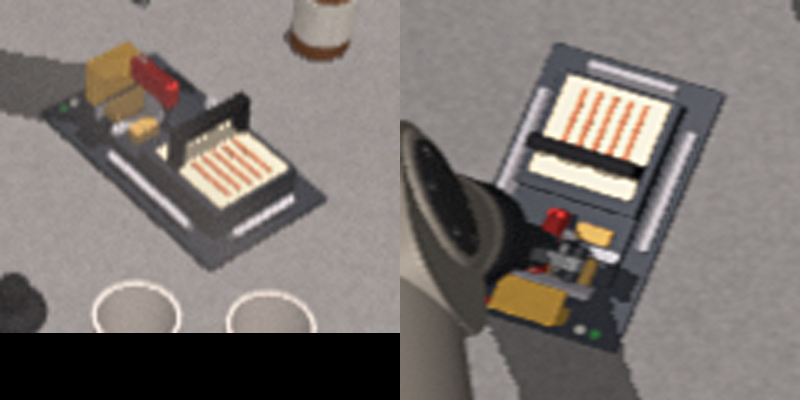

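The module stands alone and square in the cradle. The gripper straddles the knob along the module's y. I'll descend.

Request:
{"fn": "play_rows", "kwargs": {
  "commands": [
    [-0.0025,0,0.03,0],
    [0,0,0.035,0],
    [0,0,0.025,0],
    [0,0,0.012,0],
    [0,0,0,0],
    [0,0,0,0]
  ]
}}

```text
t: 14.05
eef_pos: [0.514, 0.2476, 0.2383]
tool_rot: [0.001, 0.167, 0.986, 0.0]
contact_force: [0.7, 0.5, -0.1]
gripper_width: 0.47
```

```bash
python3 m.py 7
```

```text
14.05 [0.51402359 0.24761886 0.23831379] [0.001 0.167 0.986 0.   ] [ 0.7  0.5 -0.1] [-0.84  0.55  0.37  1.96 -0.3   0.69  0.95]
knob [519.8 244.9] [12.7 37.5] 72.1600570678711 e,n 410.1396188812256 402.19613775634764 [0.0681 0.0759 0.0794]
cream z 402 0.04135822248819497
upper e max 0.5442079469068045 n [0.3540076  0.45028173]
cream z 844 0.041250232754149865
upper e max 0.5407228254592688 n [0.35682201 0.4521108 ]
```

View pics/c7.png

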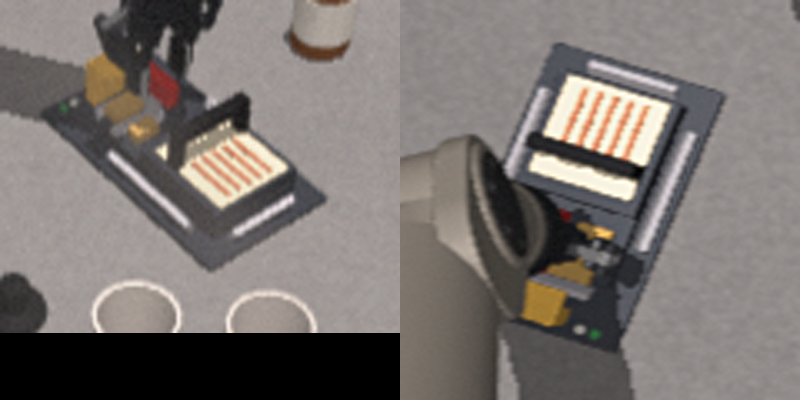

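Request:
{"fn": "play_rows", "kwargs": {
  "commands": [
    [0.0025,0,0.008,0],
    [0,0,0.008,0],
    [0,0,0,0],
    [0,0,0,0]
  ]
}}

```text
t: 14.55
eef_pos: [0.5105, 0.2487, 0.2213]
tool_rot: [-0.0, 0.167, 0.986, -0.0]
contact_force: [-0.3, -1.0, -0.1]
gripper_width: 0.469
```

Request:
{"fn": "play_rows", "kwargs": {
  "commands": [
    [0,0,0,0],
    [0,0,0,0],
    [0,0,0,0],
    [0,0,0,0],
    [0,0,0,0],
    [0,0,0,0],
    [0,0,0,0]
  ],
  "claw": 0.0,
  "force": 30
}}

```text
t: 15.25
eef_pos: [0.5109, 0.249, 0.2219]
tool_rot: [0.0, 0.167, 0.986, 0.0]
contact_force: [0.5, 1.9, 2.0]
gripper_width: 0.143
```

```bash
python3 m.py 8
```

```text
15.25 [0.51089203 0.24895843 0.22187233] [0.    0.167 0.986 0.   ] [0.5 1.9 2. ] [-0.84  0.57  0.36  1.97 -0.31  0.66  0.95]
knob [525.5 242.7] [10.2 27.1] 65.92293548583984 e,n 416.2518518981933 402.04285522460935 [0.0646 0.0772 0.0812]
cream z 398 0.04138061296388394
upper e max 0.5436058013358755 n [0.3536272  0.45041435]
cream z 838 0.04149206375860244
upper e max 0.5406380354450442 n [0.35658801 0.45212859]
```

Request:
{"fn": "play_rows", "kwargs": {
  "commands": [
    [0,0,-0.003,0],
    [0,0,-0.004,0],
    [0,0,-0.004,0],
    [0,0,-0.002,0],
    [0,0,0,0],
    [0,0,0,0]
  ]
}}

```text
t: 15.95
eef_pos: [0.5105, 0.2485, 0.2344]
tool_rot: [-0.0, 0.167, 0.986, -0.0]
contact_force: [2.6, 0.5, -3.3]
gripper_width: 0.146
```

```bash
python3 m.py 9
```

```text
15.95 [0.51052081 0.24845743 0.23444267] [-0.     0.167  0.986 -0.   ] [ 2.6  0.5 -3.3] [-0.85  0.55  0.37  1.97 -0.3   0.68  0.95]
knob [523.4 243.3] [11.3 31. ] 59.59377670288086 e,n 414.03601228332514 401.87296038818357 [0.0768 0.0872 0.0933]
cream z 401 0.04144329533160982
upper e max 0.5434874060228043 n [0.35390543 0.45032466]
cream z 835 0.04113028585880893
upper e max 0.5403770701847999 n [0.35641154 0.45167865]
```

View pics/c9.png

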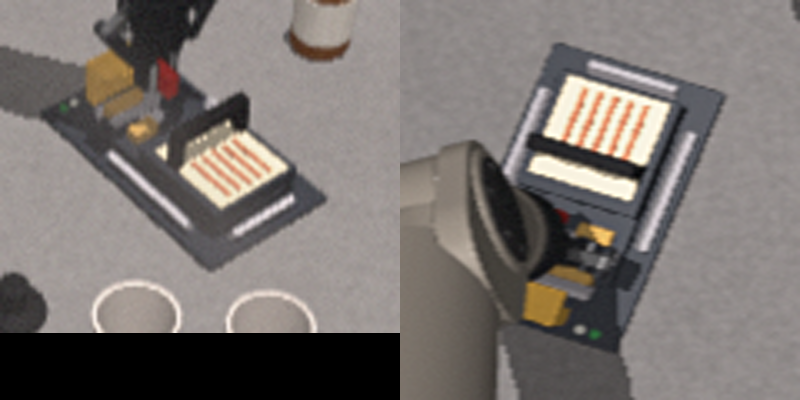

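Request:
{"fn": "play_rows", "kwargs": {
  "commands": [
    [0,0,-0.0015,0],
    [0,0,0,0],
    [0,0,0,0]
  ]
}}

```text
t: 16.35
eef_pos: [0.5105, 0.2485, 0.236]
tool_rot: [-0.0, 0.167, 0.986, -0.0]
contact_force: [0.3, -1.0, -2.3]
gripper_width: 0.147
```

Request:
{"fn": "play_rows", "kwargs": {
  "commands": [
    [0,0,0,3],
    [0,0,0,4],
    [0,0,0,4],
    [0,0,0,4],
    [0,0,0,0],
    [0,0,0,0]
  ]
}}

```text
t: 16.95
eef_pos: [0.5104, 0.2483, 0.2359]
tool_rot: [-0.0, 0.294, 0.956, -0.001]
contact_force: [-0.2, -2.0, -3.4]
gripper_width: 0.147
```

```bash
python3 m.py 10; python3 -c "
from h import *
o=sensors.get_obs();print(o['torque'],o['eef_pos'],o['contact_force'])"
```

```text
16.95 [0.51043296 0.24830221 0.23587517] [-0.     0.294  0.956 -0.001] [-0.2 -2.  -3.4] [-0.9   0.56  0.44  1.97 -0.36  0.69  0.74]
knob [518.6 244.3] [10.3 43.6] 47.752506256103516 e,n 409.1437307128906 401.27589727783203 [0.0775 0.0908 0.0947]
cream z 417 0.04127474800516848
upper e max 0.5431918914193811 n [0.35350813 0.44936376]
knob [527.6 232.9] [12.4  5.8] 10.431432723999023 e,n 421.4556632995605 393.4302268676758 [0.0758 0.0867 0.0918]
cream z 836 0.04131312702832908
upper e max 0.5404272000477989 n [0.35646163 0.45150721]
[-0.48329467  0.03814309 -0.00543645] [0.51044818 0.24835972 0.23592839] [-0.70534789 -0.83490895 -3.75431921]
```

It turns freely, with no z moment, and the knob's angle changed from 71° to about 50°. I'll keep turning.

Request:
{"fn": "play_rows", "kwargs": {
  "commands": [
    [0,0,0,6],
    [0,0,0,6],
    [0,0,0,6],
    [0,0,0,6],
    [0,0,0,6],
    [0,0,0,6],
    [0,0,0,6],
    [0,0,0,6],
    [0,0,0,6],
    [0,0,0,6],
    [0,0,0,4],
    [0,0,0,4],
    [0,0,0,3],
    [0,0,0,2],
    [0,0,0,0],
    [0,0,0,0]
  ]
}}

```text
t: 18.65
eef_pos: [0.51, 0.2492, 0.2358]
tool_rot: [-0.001, 0.804, 0.594, -0.001]
contact_force: [-3.7, 1.1, -3.1]
gripper_width: 0.148
```

```bash
python3 m.py 11; python3 -c "
from h import *
o=sensors.get_obs();print(o['torque'],o['eef_pos'],o['contact_force'])
w,x,y,z=o['tool_rot'];print('yaw',np.degrees(np.arctan2(2*y*y-1,2*x*y)))"
```

```text
18.65 [0.50999959 0.24917686 0.23577325] [-0.001  0.804  0.594 -0.001] [-3.7  1.1 -3.1] [-1.13  0.66  0.77  1.98 -0.66  0.77 -0.26]
knob [507.6 234.2] [25.1 10.5] 83.0017318725586 e,n 402.08600027465815 388.07778808593747 [0.0809 0.0903 0.0937]
cream z 401 0.0413695201930871
upper e max 0.5438458350911207 n [0.35418201 0.45013046]
knob [504.5 229.5] [ 9.6 10. ] 0.3547665476799011 e,n 400.76436386108395 382.5944105529785 [0.0791 0.0906 0.0942]
cream z 770 0.04115613418848613
upper e max 0.5411603519502538 n [0.35653829 0.45190854]
[0.32778183 0.8698777  0.04325199] [0.51031887 0.24897746 0.23595242] [-3.70468779  0.86467131 -4.39810033]
yaw -17.16237787335634
```

View pics/c11.png

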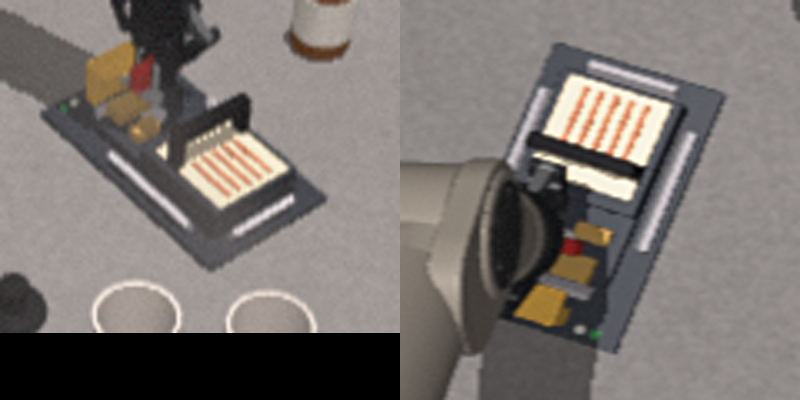

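The screw has turned about 88° and the module hasn't moved. I'll nudge it to the stop, lower it onto the thread and let go.

Request:
{"fn": "play_rows", "kwargs": {
  "commands": [
    [0,0,0,2],
    [0,0,0,0],
    [0,0,0.001,0],
    [0,0,0.001,0],
    [0,0,0,0]
  ]
}}

```text
t: 19.25
eef_pos: [0.5108, 0.2487, 0.2343]
tool_rot: [-0.0, 0.815, 0.579, 0.0]
contact_force: [-3.7, 1.0, -0.5]
gripper_width: 0.145
```

Request:
{"fn": "play_rows", "kwargs": {
  "commands": [
    [0,0,0,0],
    [0,0,0,0],
    [0,0,0,0],
    [0,0,0,0],
    [0,0,0,0]
  ],
  "claw": 0.034
}}

```text
t: 19.75
eef_pos: [0.5109, 0.2486, 0.2342]
tool_rot: [0.0, 0.815, 0.579, 0.0]
contact_force: [-0.2, 0.3, 0.2]
gripper_width: 0.397
```

```bash
python3 m.py 12
```

```text
19.75 [0.51089852 0.24860217 0.23423273] [0.    0.815 0.579 0.   ] [-0.2  0.3  0.2] [-1.13  0.66  0.78  1.98 -0.67  0.77 -0.29]
knob [509.2 237.3] [28.3 12. ] 77.02208709716797 e,n 402.5776542358398 391.5751291809082 [0.0796 0.0892 0.0934]
cream z 402 0.04146213847986756
upper e max 0.5457132977277402 n [0.35341756 0.45081279]
knob [505.4 229.2] [ 9.2 11.8] 87.62779235839844 e,n 401.72041394042964 382.5993306274414 [0.0772 0.0882 0.0926]
cream z 747 0.041155419029847005
upper e max 0.5423471875507516 n [0.35650371 0.4523611 ]
```

Released, with no contact force. I'll rise straight up, clear the view and check.

Request:
{"fn": "play_rows", "kwargs": {
  "commands": [
    [0,0,-0.01,0],
    [0,0,-0.03,0],
    [0,0,-0.045,0],
    [0,0,-0.045,0],
    [0,0,-0.03,0],
    [0.03,0,0,0],
    [0.045,0,0,0],
    [0.045,0,0,0],
    [0.045,0,0,0],
    [0.02,0,0,0],
    [0,0,0,0],
    [0,0,0,0]
  ]
}}

```text
t: 21.05
eef_pos: [0.5716, 0.4228, 0.3943]
tool_rot: [0.001, 0.815, 0.579, -0.0]
contact_force: [0.1, 0.2, 0.3]
gripper_width: 0.395
```

```bash
python3 m.py 13
```

```text
21.05 [0.5716377  0.42277724 0.39434547] [ 0.001  0.815  0.579 -0.   ] [0.1 0.2 0.3] [-1.27  0.7   0.9   1.51 -0.57  1.21 -0.62]
knob [512.2 249.1] [53.7 16. ] 71.0307388305664 e,n 401.57909889221185 403.62276342773436 [0.076  0.0879 0.0933]
cream z 387 0.04161913612417942
upper e max 0.545815942134737 n [0.35438972 0.45009665]
knob [511.4 249.9] [53.  12.1] 71.27117156982422 e,n 400.55491265869136 404.14725479125974 [0.0852 0.09   0.0929]
cream z 841 0.04134048356259836
upper e max 0.5422330821965865 n [0.35657052 0.45189203]
```

View pics/c13.png

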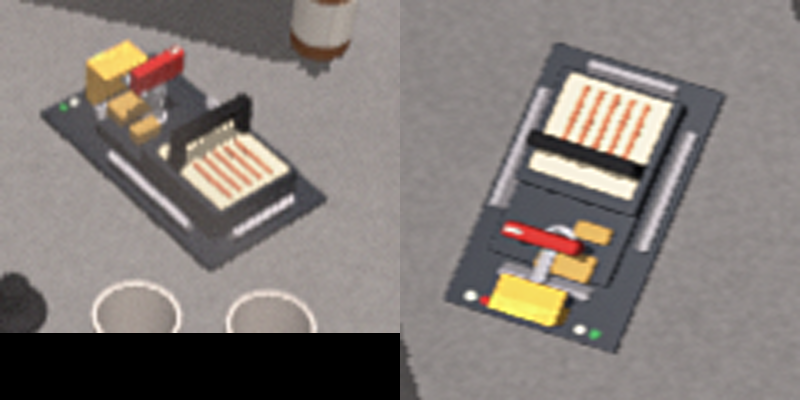

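View pics/s13.png

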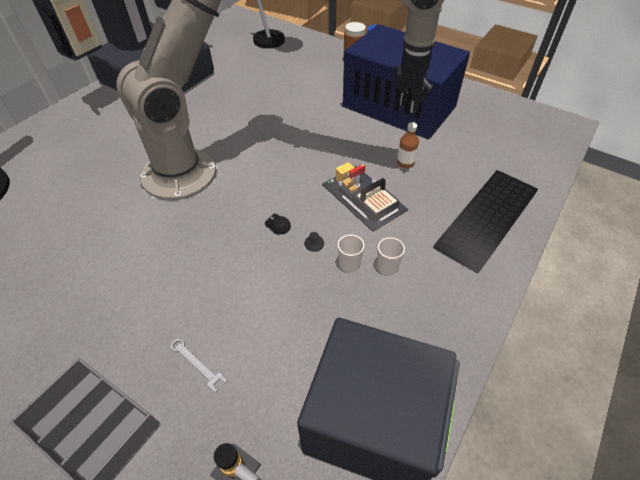

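The knob lies across the module at (540,237) in the right crop, and the steel dog reaches under the yellow catch at (545,265). The knob is about 12 mm up. Bystanders are where they were, and the gripper is 70 mm above the bottle.

```bash
python3 -c "
from h import *
print(bot.hand_in())"
```

```text
the job is handed in; nothing more can be done
None
```

I set the module in the cradle, let go, pulled the knob up about 14 mm, turned it about 90° clockwise and released it. I handed the job in at about 21 s; the station gave no verdict.

**Seating:** After release the cream plate stood at 41 mm, the same as before the turn. The rear edge was about 1 mm from the position worked out from the guide walls. It moved about 2 mm towards +x when I let go of the knob, which is still inside the 3 mm floor play.

**Screw:** The knob's bar lies across the module, about 90° from its start, and is about 12 mm above rest. In the pictures the steel dog lies under the yellow catch.

**Clearance:** The tool force was near zero after release, and the gripper was clear of everything. By eye, the bystanders had not moved; I did not measure their positions.

**Disagreement:** The two cameras differed by 1–4 mm on edge positions, so the 1 mm and 2 mm figures are no finer than that.

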